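# Lay the guest tea tray

### The job

Lay the tea tray for the next guest with the things from the drying mat: stand the coffee cup in the middle of the saucer, the tea tin in the middle of the square slate with the honey pot centred on top of the tin, and the sugar jar on the tray floor midway between the saucer and the slate. Everything should stand upright and be let go; leave the salt shaker and the tumbler standing where they are.

Things in the scene. Friction and masses are not known exactly. Their poses are not given: they have to be found in the camera images.
- cup: Sizes in mm. White ceramic coffee cup with one handle, straight-sided, open on top, 60 across, 62 tall, wall 4. Origin: centre of its underside; z up; the handle sticks out along its +y to 50 from the axis, so the fingers can close on the body along its x. On the mat the handle points along the mat's +y within 0.6 rad.
- mat: Sizes in mm. Thin grey ribbed drying mat, 230 (its x) by 330 (its y), 4 thick, fixed, on the other side of the robot's midline from the tray. On it stand upright, in any order in two rows of three along its y, about 110 apart: the cup, tin, jar, honey pot, shaker and tumbler. Origin: centre of its underside; z up.
- tin: Sizes in mm. Square tea tin, plain metal with a paper label, 52 x 52 x 50 tall, flat top. Origin: centre of its underside; z up; x and y square to its sides.
- jar: Sizes in mm. Round white sugar jar with a flat wooden lid and a small wooden knob, 50 across (lid 51), 68 tall to the top of the lid, 82 to the top of the knob. The lid does not come off. Origin: centre of its underside; z up.
- honey: Sizes in mm. Small closed honey pot, amber glass with a brass lid, 40 across (lid 42), 38 tall, flat top and bottom. Origin: centre of its underside; z up.
- saucer: Sizes in mm. Round white saucer, 116 across its rim, 14 tall, with a flat floor 6 above its underside and about 90 across. Fixed to the tray. Origin: centre of its underside, which is on the tray's floor; z up.
- slate: Sizes in mm. Square flat dark slate coaster, 80 x 80 x 6. Fixed to the tray. Origin: centre of its underside, which is on the tray's floor; z up; x and y square to its sides.
- tray: Sizes in mm. Brown wooden tray, 230 (its x) by 330 (its y), with a floor 6 thick and a rim 16 tall and 6 thick. Fixed to the counter, left or right of the robot's midline. The saucer and the slate are at its two ends, either way round, each 100 from the middle along its y, so the midpoint between them is the tray's centre. Origin: centre of its underside; z up.
- shaker: Sizes in mm. White ceramic salt shaker, closed, 38 across, 82 tall, with small holes in its narrower top. Loose bystander. Origin: centre of its underside; z up.
- tumbler: Sizes in mm. Blue ceramic tumbler without a handle, open on top, 60 across its rim, 85 tall. Loose bystander. Origin: centre of its underside; z up.
Not all that is in view belongs to the job. There is more than one size of the tin; the one meant has the size given above.

How it is judged:
By the outcome, as a careful person would: the job done as asked, in the order asked, and still so for the second after the job is handed in, with the robot touching nothing.
It also fails if it takes over 112 s, if anything falls off the work surface, if the arm or the gripper's body presses on something with over 40 N, if the wrist force passes 120 N, or if a joint passes its speed limit or range.

### The arm

A 6-joint arm with a two-finger parallel gripper is mounted at the origin on the work surface. World frame = base frame: x ahead of the robot, y to its left, z up, the work surface at z = 0. Lengths are in mm, angles in rad, forces in N, time in s.
With the tool pointing down it reaches from about 375 to 750 mm from the base axis. Payload 9 kg.
Tool frame: the origin (TCP) lies on the centre line of the jaws, within the pads' length; the fingertips stand 8 mm ahead of it and the grasp point (between the pads) lies 11 mm behind it; z points along the fingers, y is the direction in which the jaws open and shut (so a half turn about z gives the same grasp; the last joint's range is limited). The gripper opens to 85 mm and grips with 20 to 120 N. Pads are 22 mm wide; open, the fingers measure 114 mm over their backs; the gripper's body (76 mm by 85 mm) begins 54 mm behind the grasp point. The pads swing forward as they close: fully open they stand 13 mm farther back than shut.
Start: joints at [1.094, 0.104, 0.097, 1.564, 0, 1.353], TCP at [153.555, 580.049, 239.331] pointing down, gripper open.
Joint ranges: [-2.99, 2.99], [-0.84, 1.86], [-1.1, 1.16], [-1.84, 2.11], [-1.51, 1.56], [-3.14, 3.14]. Speed limits (rad/s): [2.22, 2.22, 2.57, 3.14, 3.14, 3.14].

### API

Orientations are given as a unit quaternion [x, y, z, w].
In Python, from plant import r gives the robot as it stands.
- The arm moves only by the tool play_rows, never from a script. Its argument "moves" is one flat list of numbers, 4 for each row, row after row: the shift along the world's x, y, z in mm, then the turn about the world's z in degrees. A call has exactly 5 rows; each row is the pose to reach, as a shift and turn from the pose commanded when the call began; what a row does not reach only later rows make up. A row lasts 1/8 s, in which the tool goes at most 62.5 mm and 10.7 degrees, less where a joint would pass 70% of its speed; a pose out of reach is approached as far as the arm can. A call with a gripper value outside its range is refused whole. "gripper" is the closure, from 0 (fully open) to 1 (shut), set as the call begins (left out, the last holds). The fingers move at their own pace and stop on an object; the grip force is fixed at half the most. Time passes only in rows, so rows that repeat a pose let the fingers close, or fill a call up. It gives the time, the measured TCP pose, the force and the opening at its end, in the units of the state.
- r.get_obs(): the state, without advancing time (a new reading comes with each control period).
- r.snapshot(name): name is "side" or "top"; returns the picture (400x640x3 uint8, red, green, blue); there is no depth.
- r.get_calibration(name): a dict with "camera_matrix" (3x3 intrinsics, pixels), "dist" ([k1, k2, p1, p2, k3] as OpenCV has them; the pictures are not rectified), "xyz" and "attitude" of the camera in the world. Camera axes: x right, y down, z forward; pixel columns grow to the right and rows downward; lengths in mm; the calibration is good to about 2 mm. A picture is of the moment at which its call begins. get_calibration takes no time and is no camera call.
- r.close_job(): hands the job in, once; it reports no verdict.
The state is a dict: "time": time; "qpos": joint angles; "qd": joint speeds; "tau": joint torques, N m; "tcp_pos": TCP position; "tcp_rot": TCP orientation; "wrist_force": force on the tool from outside, world axes, zero at the start; "wrist_torque": the same for the moment, N m; "finger_gap": finger opening in mm.
Only numpy, scipy, OpenCV 4.12 (cv2) and the standard library are available. Lean on these libraries where they do the work, as an engineer would, in place of code of your own. Each camera call takes 0.05 s, during which the arm holds its last target. There are 200 camera calls.

## Working session

There is one attempt and no reset: what is moved stays moved. The work goes in short steps, Python scripts to look and compute and a tool call to move; the robot and the scene stay as the last step left them, time stands still between calls to the robot, and variables do not carry over. Pictures are saved under pics/ and viewed, about 12 in all and at most 16, crops included, and the job is handed in when it is done.

Besides the shell and the picture viewer there is one more tool, called after "Request:" as a command line: name --argument value ..., lists and objects as JSON in quotes. play_rows: Moves the arm, as the interface text tells. Its arguments: {"type":"object","properties":{"moves":{"type":"array","items":{"type":"number"}},"gripper":{"type":"number"}},"required":["moves"]}

```bash
ls; mkdir -p pics
python3 - <<'E'
from plant import r
import cv2
for n in("top","side"):
    im=r.snapshot(n); cv2.imwrite(f"pics/{n}0.png",im[:,:,::-1]); print(n,r.get_calibration(n))
print(r.get_obs())
E
```

```text
pics
top {'camera_matrix': array([[464.7828875 ,   0.        , 316.67957441],
       [  0.        , 464.7828875 , 193.09465223],
       [  0.        ,   0.        ,   1.        ]]), 'dist': array([-0.07125863,  0.        ,  0.        ,  0.        ,  0.        ]), 'xyz': array([ 448.58011643,    7.78078783, 1163.97382299]), 'attitude': array([-0.705372  ,  0.70664718, -0.04034999,  0.03836643])}
side {'camera_matrix': array([[390.27172397,   0.        , 320.11384725],
       [  0.        , 390.27172397, 199.50411704],
       [  0.        ,   0.        ,   1.        ]]), 'dist': array([-0.06944982,  0.        ,  0.        ,  0.        ,  0.        ]), 'xyz': array([  75.46321529, -529.43405316,  578.01369809]), 'attitude': array([ 0.8232777 , -0.33823203,  0.16793671, -0.42380442])}
{'time': 0.1, 'qpos': array([ 1.09430857e+00,  1.04600014e-01,  9.65744069e-02,  1.56388591e+00,
       -5.97241940e-06,  1.35310576e+00]), 'qd': array([ 0.00095552, -0.00252719,  0.00172822,  0.00090425,  0.00162175,
       -0.00064789]), 'tau': array([ 7.68484490e-03, -5.58205819e+01,  5.04720247e+01,  1.30779456e-02,
       -2.38457287e-04,  2.73973995e-05]), 'tcp_pos': array([153.41067947, 579.77614944, 238.63830598]), 'tcp_rot': array([ 1.29037767e-01,  9.91639523e-01, -5.25360738e-04, -1.86864891e-04]), 'wrist_force': array([-0.78970429, -1.66281266, -0.19492248]), 'wrist_torque': array([0.05477225, 0.02316093, 0.02531527]), 'finger_gap': 85.2525133496115}
```

View pics/top0.png

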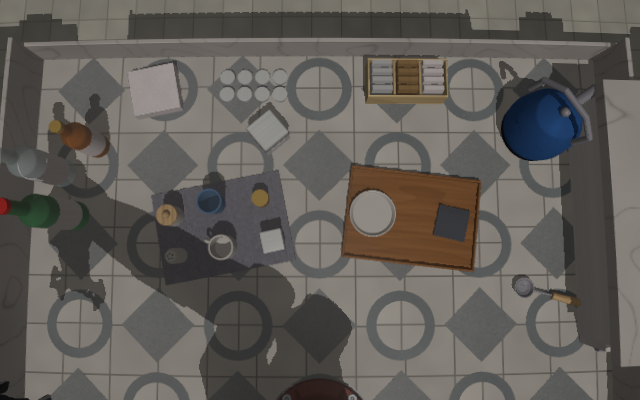

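View pics/side0.png

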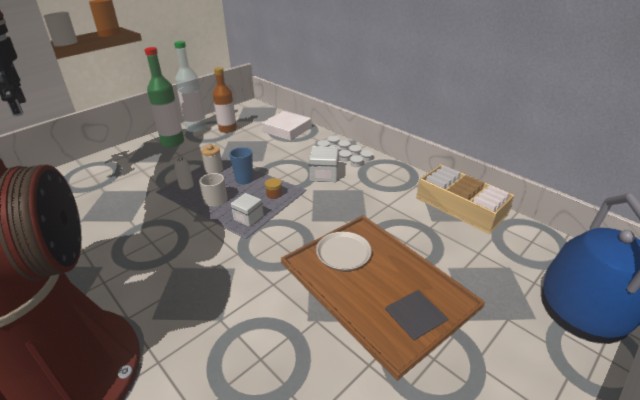

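```bash
cat > h.py <<'E'
import numpy as np, cv2
from scipy.spatial.transform import Rotation as R
from plant import r
def ray(n,uv):
    c=r.get_calibration(n)
    p=cv2.undistortPoints(np.float64(uv).reshape(-1,1,2),c["camera_matrix"],c["dist"])[:,0]
    d=np.c_[p,np.ones(len(p))]@R.from_quat(c["attitude"]).as_matrix().T
    return np.array(c["xyz"]),d
def plane(n,uv,z):
    o,d=ray(n,uv); return o+d*((z-o[2])/d[:,2])[:,None]
def px(n,P):
    c=r.get_calibration(n); M=R.from_quat(c["attitude"]).as_matrix().T
    P=np.float64(P).reshape(-1,3)
    return cv2.projectPoints(P,cv2.Rodrigues(M)[0],-M@np.array(c["xyz"]),c["camera_matrix"],c["dist"])[0][:,0]
E
python3 - <<'E'
import cv2,numpy as np
im=cv2.imread("pics/top0.png"); s=cv2.imread("pics/side0.png")
a=cv2.convertScaleAbs(cv2.resize(im[95:290,140:305],None,fx=3,fy=3,interpolation=cv2.INTER_CUBIC),alpha=1.5)
b=cv2.convertScaleAbs(cv2.resize(s[130:240,150:350],None,fx=3,fy=3,interpolation=cv2.INTER_CUBIC),alpha=1.3)
cv2.imwrite("pics/mat.png",cv2.resize(im[160:290,140:300],None,fx=5,fy=4.6,interpolation=cv2.INTER_CUBIC)) if 0 else None
cv2.imwrite("pics/mat_t.png",a); cv2.imwrite("pics/mat_s.png",b)
from h import plane
print(plane("top",[[167,215],[176,255],[220,246],[209,200],[260,197],[272,240],[373,212],[451,222],[268,130]],50))
E
```

```text
[[ 520.52553894  366.16750016   50.        ]
 [ 424.65835939  341.47366523   50.        ]
 [ 446.33890895  235.80312142   50.        ]
 [ 556.81329954  264.66537643   50.        ]
 [ 563.91773117  141.2146917    50.        ]
 [ 460.66090708  111.42007481   50.        ]
 [ 527.20401172 -130.7974179    50.        ]
 [ 502.47532594 -319.32129289   50.        ]
 [ 729.12768795  123.65610195   50.        ]]
```

View pics/mat_t.png

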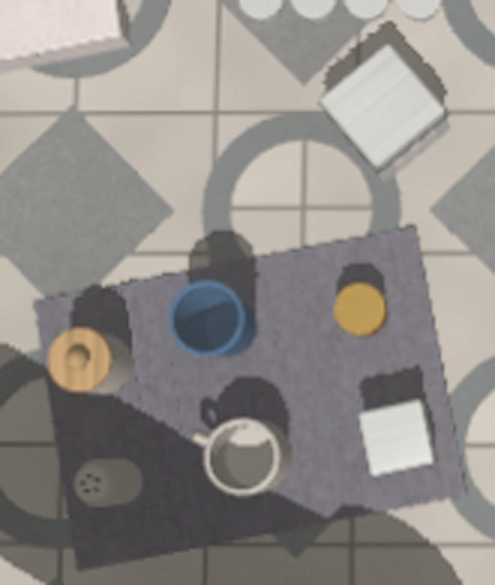

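View pics/mat_s.png

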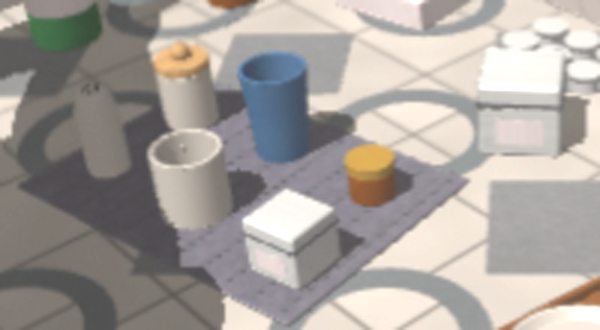

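```bash
cat > m.py <<'E'
import sys
from h import *
def comp(mask,seed,win=40):
    m=np.zeros_like(mask); u,v=seed
    m[max(0,v-win):v+win,max(0,u-win):u+win]=mask[max(0,v-win):v+win,max(0,u-win):u+win]
    n,l,s,c=cv2.connectedComponentsWithStats(m.astype(np.uint8))
    k=l[v-3:v+4,u-3:u+4]; k=k[k>0]
    return (l==np.bincount(k).argmax()).astype(np.uint8) if len(k) else None
def outline(m):
    return max(cv2.findContours(m,cv2.RETR_EXTERNAL,cv2.CHAIN_APPROX_NONE)[0],key=len)
def worldpoly(m,z,n="top"):
    # 4x upsampled contour -> world plane
    M=cv2.GaussianBlur(cv2.resize(m*255,None,fx=4,fy=4,interpolation=cv2.INTER_LINEAR),(0,0),2)
    c=outline((M>127).astype(np.uint8))[:,0].astype(float)
    return plane(n,(c+.5)/4-.5,z)[:,:2]
def circ(m,z):
    p=worldpoly(m,z); h=cv2.minEnclosingCircle(np.float32(p))
    e=cv2.fitEllipse(cv2.convexHull(np.float32(p))) 
    return np.round(e[0],1),np.round(e[1],1)
def rect(m,z):
    p=worldpoly(m,z); e=cv2.minAreaRect(np.float32(p))
    return np.round(e[0],1),np.round(e[1],1),round(e[2],1)
E
python3 - <<'E'
from m import *
im=cv2.imread("pics/top0.png"); hsv=cv2.cvtColor(im,cv2.COLOR_BGR2HSV); H,S,V=[hsv[...,i].astype(int) for i in range(3)]
for s in [(167,215),(260,197),(272,240),(220,237),(213,246),(204,241),(209,190),(176,255),(373,212),(355,212),(451,222),(400,250),(240,240),(198,258),(281,180),(268,130)]: print(s,hsv[s[1],s[0]])
def show(n,f,m,z): print(n,m.sum() if m is not None else None, f(m,z) if m is not None else '')
show("jar",circ,comp((S>85)&(H<25),(167,210)),72)
show("honey",circ,comp((S>100),(260,197)),42)
show("tin",rect,comp((V>150)&(S<40),(272,240),22),54)
show("tin2",rect,comp((V>150)&(S<40),(268,130),25),70)
show("saucer",circ,comp((S<60)&(V>90),(373,212)),20)
show("slate",rect,comp((S<90)&(V<90),(451,222)),12)
show("tray",rect,comp((S>85)&(H<25),(400,250),120),22)
show("tumbler",circ,comp((S>90)&(H>90),(209,200),20),89)
E
```

```text
(167, 215) [ 17 102 118]
(260, 197) [ 20 137 125]
(272, 240) [ 30   7 144]
(220, 237) [ 19  17 119]
(213, 246) [20 24 65]
(204, 241) [ 15  15 103]
(209, 190) [105  93  90]
(176, 255) [17 25 70]
(373, 212) [ 18  22 141]
(355, 212) [ 16  20 141]
(451, 222) [120  13  58]
(400, 250) [ 13 143 102]
(240, 240) [138  15  84]
(198, 258) [140  16  47]
(281, 180) [ 19  25 114]
(268, 130) [ 23   7 142]
jar 347 (array([520.1, 361.2]), array([49.9, 51.2]))
honey 236 (array([563.4, 142.5]), array([40.8, 44.8]))
tin None 
tin2 None 
saucer 1658 (array([ 527.3, -133.1]), array([113.9, 117. ]))
slate 1018 (array([ 503.6, -330.7]), array([82. , 81.8]), 76.6)
tray 9404 (array([ 515.2, -230.5]), array([329.7, 230.6]), 83.0)
tumbler None
```

Run:
```python
from m import *
im=cv2.imread("pics/top0.png"); hsv=cv2.cvtColor(im,cv2.COLOR_BGR2HSV); H,S,V=[hsv[...,i].astype(int) for i in range(3)]
def show(n,f,m,z): print(n,m.sum() if m is not None else None, f(m,z) if m is not None else '')
for t in (115,120,125): show("tin",rect,comp((V>t)&(S<40),(272,240),22),54)
show("tin2",rect,comp((V>125)&(S<40),(268,130),25),70)
for t in (60,80): show("tumbler",circ,comp((S>t)&(H>90),(202,200),20),89)
g=cv2.cvtColor(im,cv2.COLOR_BGR2GRAY)
print(g[230:264:2,200:240:1])
for a in ((172,195,355,360),):pass
m=comp((V>58)&(S<60),(176,255),16); show("shaker",circ,m,70)
s=(S>100)&(H>90)
a=cv2.resize(im[165:285,150:300],None,fx=5,fy=5,interpolation=cv2.INTER_CUBIC)
cv2.imwrite("pics/z.png",cv2.convertScaleAbs(a,alpha=1.6))
```

```text
tin 446 (array([458.8, 112.2]), array([51.6, 51.8]), 12.4)
tin 439 (array([458.7, 112.3]), array([51.3, 51.3]), 12.5)
tin 422 (array([459. , 112.1]), array([49.8, 50.8]), 12.5)
tin2 840 (array([724.8, 124.2]), array([72.2, 71.7]), 40.2)
tumbler 518 (array([549.1, 255.3]), array([58. , 68.9]))
tumbler 252 (array([548.4, 254.8]), array([57.2, 67.7]))
[[ 80  80  79  77  77  79  70  47  47  47  49  49  50  50  49  48  48  48
   49  48  48  48  48  48  46  48  50  50  49  48  48  48  49  48  49  69
   79  82  82  81]
 [ 81  79  79  79  79  78  71  46  46  61  75  61  47  49  48  48  48  49
   48  48  47  47  48  48  46  48  47  47  48  48  49  49  48  48  49  50
   69  80  82  83]
 [ 80  78  79  81  80  79  72  46  48  49  63  70  47  47  46  46  52  65
   72  79  87  90  86  74  59  53  50  49  47  47  46  48  48  49  49  50
   62  77  83  82]
 [ 75  79  79  80  79  80  80  76  63  47  46  48  51  74 104 123 129 128
  124 125 120 114 120 132 132 126 116  95  71  61  59  54  49  48  47  50
   70  81  82  81]
 [ 76  79  79  76  73  70  70  72  75  72  73  95 121 129 110  94  96  97
  108 1
[... 1446 characters left out ...]
5  45  45  46  46  49  78 111 117  94  69  63  63
   63  65  67  72  74  76  76  81 107 130 129 105  93  94  89  80  78  81
   83  83  82  82]
 [ 47  45  46  47  47  45  46  44  45  45  46  45  47  60  82 104 117 122
  118 113 113 115 116 126 133 124 110  96  78  70  71  77  79  78  78  79
   79  78  78  80]
 [ 47  45  45  46  47  46  45  45  45  46  46  45  45  45  44  47  46  48
   61  72  67  67  65  60  49  46  45  46  48  47  47  48  47  54  61  71
   79  79  80  82]
 [ 45  44  45  47  48  47  45  45  47  46  46  46  47  46  45  45  47  47
   47  46  46  47  46  46  46  46  46  47  49  48  46  47  48  47  48  46
   47  55  63  75]]
shaker 287 (array([424. , 337.1]), array([38.7, 55. ]))
```

View pics/z.png

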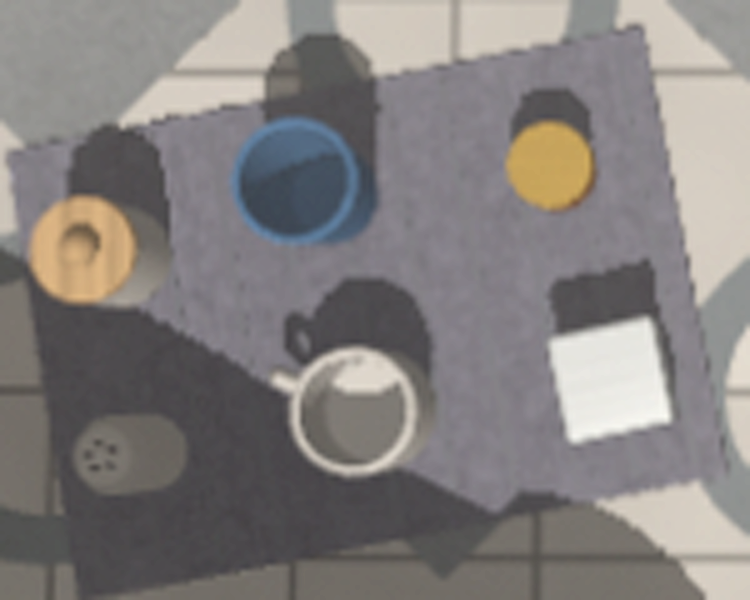

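Run:
```python
from h import *
def c(x,y,z):
    return plane("top",[[(x+.5)/5-.5+150,(y+.5)/5-.5+165]],z)[0,:2].round(1)
cup=c(353,410.5,66);print("cup",cup)
for z in (30,40,50):
    for t in ((272,377),(278,381)):
        d=c(*t,z)-cup; print(z,d,np.hypot(*d),np.degrees(np.arctan2(d[1],d[0])))
print("honey",c(550.5,165.5,42),"jar",c(81.5,249,72),"tumbler",c(296,180,89),"shaker",c(100,455,86))
```

```text
cup [444.7 232. ]
30 [16.1 47.4] 50.05966440159181 71.23930483490261
30 [14.2 44.4] 46.61544808322663 72.26469349083108
40 [16. 45.] 47.75981574503821 70.42687416958981
40 [14.1 42. ] 44.30361159093015 71.44236232923888
50 [15.9 42.6] 45.47053991322297 69.53244240043139
50 [14.  39.7] 42.0961993533858 70.57506486300488
honey [563.  142.9] jar [520.5 361.8] tumbler [551.6 256.1] shaker [424.  345.7]
```

Request:
play_rows --moves '[30, -36, 0, -10, 60, -72, 0, -20, 90, -108, 0, -30, 120, -144, 0, -40, 150, -180, 0, -50]' --gripper 0

```text
time: 0.72
tcp_pos: [304.2, 398.8, 239.0]
tcp_rot: [0.538, 0.843, -0.0, -0.0]
wrist_force: [1.2, 0.5, -0.4]
finger_gap: 85.4
```

Request:
play_rows --moves '[28, -34, 0, -9, 56, -68, -10, -18, 84, -102, -20, -27, 112, -136, -30, -36, 141, -168, -40, -44]'

```text
time: 1.35
tcp_pos: [445.1, 230.8, 198.8]
tcp_rot: [0.815, 0.58, -0.0, -0.0]
wrist_force: [0.7, 0.7, 0.6]
finger_gap: 85.4
```

Request:
play_rows --moves '[0, 1, -50, 0, 0, 1, -95, 0, 0, 1, -130, 0, 0, 1, -155, 0, 0, 1, -166, 0]'

```text
time: 1.98
tcp_pos: [443.3, 232.8, 31.6]
tcp_rot: [0.813, 0.582, -0.001, -0.0]
wrist_force: [-0.6, 0.2, -0.2]
finger_gap: 85.4
```

Request:
play_rows --moves '[0, 0, 0, 0, 0, 0, 0, 0, 0, 0, 0, 0, 0, 0, 0, 0, 0, 0, 0, 0]' --gripper 1

```text
time: 2.6
tcp_pos: [445.5, 233.3, 34.6]
tcp_rot: [0.813, 0.582, 0.001, 0.0]
wrist_force: [-0.2, -0.9, 6.8]
finger_gap: 58.1
```

Request:
play_rows --moves '[0, 0, 0, 0, 0, 0, 0, 0, 0, 0, 0, 0, 0, 0, 0, 0, 0, 0, 5, 0]'

```text
time: 3.22
tcp_pos: [444.4, 233.0, 38.5]
tcp_rot: [0.813, 0.582, -0.0, 0.0]
wrist_force: [-0.6, -0.8, -1.1]
finger_gap: 58.5
```

Request:
play_rows --moves '[0, 0, 50, 0, 0, 0, 95, 0, 8, -35, 112, 0, 20, -85, 112, 0, 32, -138, 112, 0]'

```text
time: 3.85
tcp_pos: [476.8, 93.9, 150.9]
tcp_rot: [0.813, 0.582, 0.0, 0.0]
wrist_force: [0.7, 0.7, -0.9]
finger_gap: 57.9
```

Request:
play_rows --moves '[12, -52, 0, 0, 24, -104, 0, 0, 36, -156, 0, 0, 46, -204, 0, 0, 50.6, -227.5, -15, 0]'

```text
time: 4.47
tcp_pos: [527.9, -135.1, 136.0]
tcp_rot: [0.814, 0.581, 0.0, 0.001]
wrist_force: [-0.0, -0.4, -1.9]
finger_gap: 57.9
```

Request:
play_rows --moves '[0, 0, -35, 0, 0, 0, -60, 0, 0, 0, -75, 0, 0, 0, -75, 0, 0, 0, -75, 0]'

```text
time: 5.1
tcp_pos: [527.7, -132.5, 61.4]
tcp_rot: [0.813, 0.582, 0.0, 0.001]
wrist_force: [0.5, -1.5, -0.6]
finger_gap: 57.7
```

Run:
```python
from h import *
im=[]
for n,(u,v) in (("side",(345,240)),("top",(373,212))):
    s=r.snapshot(n)[:,:,::-1]; cv2.imwrite(f"pics/{n}1.png",s)
    im.append(cv2.resize(s[max(0,v-90):v+60,u-75:u+75],None,fx=2.6,fy=2.6,interpolation=cv2.INTER_CUBIC))
cv2.imwrite("pics/c1.png",np.hstack(im)); o=r.get_obs(); print(o["tcp_pos"],o["wrist_force"])
```

```text
[ 527.90812194 -132.69794205   61.55609738] [ 0.51823985  0.02421818 -1.63763312]
```

View pics/c1.png

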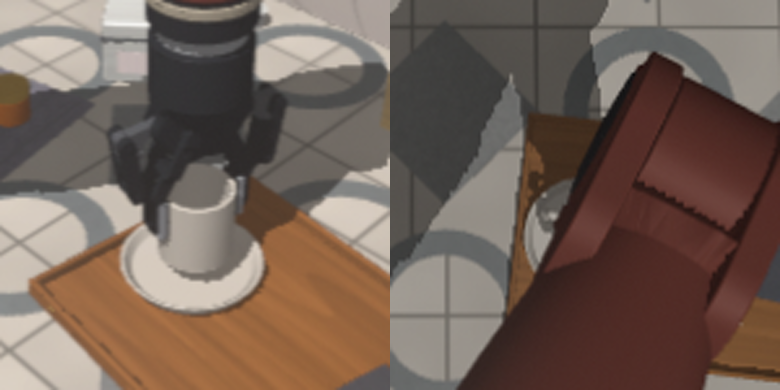

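Request:
play_rows --moves '[0, 0, -8, 0, 0, 0, -14, 0, 0, 0, -17, 0, 0, 0, -19, 0, 0, 0, -19, 0]'

```text
time: 5.82
tcp_pos: [526.8, -132.3, 42.6]
tcp_rot: [0.813, 0.582, -0.0, -0.0]
wrist_force: [-9.4, 3.5, 14.9]
finger_gap: 58.2
```

Request:
play_rows --moves '[0, 0, 0, 0, 0, 0, 0, 0, 0, 0, 0, 0, 0, 0, 0, 0, 0, 0, 0, 0]' --gripper 0

```text
time: 6.45
tcp_pos: [527.1, -132.4, 41.3]
tcp_rot: [0.813, 0.582, 0.0, 0.0]
wrist_force: [-0.3, 0.3, 0.1]
finger_gap: 84.9
```

Request:
play_rows --moves '[0, 0, 10, 0, 0, 0, 50, 0, 0, 0, 100, 0, 0, 0, 130, 0, -5, 20, 130, 8]'

```text
time: 7.08
tcp_pos: [523.8, -113.8, 175.3]
tcp_rot: [0.77, 0.638, 0.001, 0.003]
wrist_force: [-0.4, 0.1, -0.2]
finger_gap: 85.3
```

Request:
play_rows --moves '[-14, 48, 0, 5, -28, 98, 0, 10, -42, 148, 0, 15, -56, 198, 0, 20, -63.4, 224.6, -10, 23.6]'

```text
time: 7.7
tcp_pos: [458.6, 114.2, 162.9]
tcp_rot: [0.622, 0.783, 0.001, 0.001]
wrist_force: [0.6, -0.2, 0.1]
finger_gap: 85.4
```

Request:
play_rows --moves '[0, 0, -45, 0, 0, 0, -85, 0, 0, 0, -115, 0, 0, 0, -131, 0, 0, 0, -137, 0]'

```text
time: 8.32
tcp_pos: [458.8, 112.1, 24.3]
tcp_rot: [0.624, 0.781, -0.0, -0.0]
wrist_force: [0.1, -0.0, 0.4]
finger_gap: 85.6
```

Run:
```python
from h import *
im=[]
for n,(u,v) in (("side",(345,240)),("top",(373,212)),("side",(245,190))):
    s=r.snapshot(n)[:,:,::-1].copy(); cv2.imwrite(f"pics/{n}2.png",s)
    im.append(cv2.resize(s[max(0,v-60):v+60,u-60:u+60],None,fx=2.2,fy=2.2,interpolation=cv2.INTER_CUBIC))
cv2.imwrite("pics/c2.png",np.hstack(im)); o=r.get_obs(); print(o["tcp_pos"],o["wrist_force"])
```

```text
[459.4132664  112.11887591  25.31886598] [ 0.2652752  -0.51921146  0.77596279]
```

View pics/c2.png

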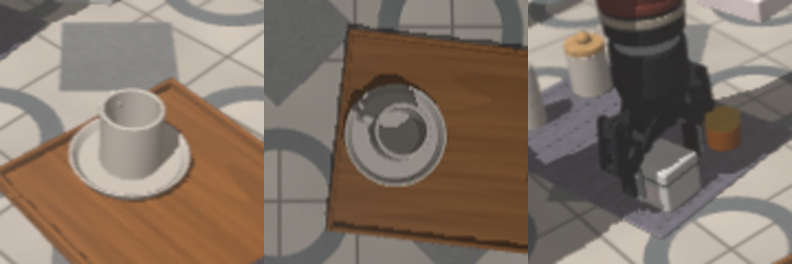

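Request:
play_rows --moves '[0, 0, 0, 0, 0, 0, 0, 0, 0, 0, 0, 0, 0, 0, 0, 0, 0, 0, 0, 0]' --gripper 1

```text
time: 9.1
tcp_pos: [459.5, 112.1, 25.3]
tcp_rot: [0.624, 0.781, 0.0, 0.001]
wrist_force: [-0.8, -0.2, 7.5]
finger_gap: 51.1
```

Request:
play_rows --moves '[0, 0, 0, 0, 0, 0, 0, 0, 0, 0, 30, 0, 0, 0, 80, 0, 0, 0, 126, 0]'

```text
time: 9.72
tcp_pos: [458.4, 112.2, 151.7]
tcp_rot: [0.624, 0.781, -0.0, -0.0]
wrist_force: [0.8, 0.4, -1.5]
finger_gap: 51.0
```

Run:
```python
from m import *
im=cv2.imread("pics/top2.png"); print(plane("top",[[374.5,211.05]],74))
g=cv2.cvtColor(im,cv2.COLOR_BGR2GRAY); g=cv2.resize(g[180:250,335:415],None,fx=6,fy=6,interpolation=cv2.INTER_CUBIC)
e=cv2.HoughCircles(g,cv2.HOUGH_GRADIENT,1,20,param1=120,param2=15,minRadius=66,maxRadius=84)
f=cv2.HoughCircles(g,cv2.HOUGH_GRADIENT,1,20,param1=120,param2=15,minRadius=130,maxRadius=148)
for c,z in((e,74),(f,20)):
    for q in c[0][:3]:
        print(q,plane("top",[[(q[0]+.5)/6-.5+335,(q[1]+.5)/6-.5+180]],z)[0,:2])
```

```text
[[ 527.74109744 -131.38338926   74.        ]]
[238.5 186.5  72.5] [ 528.64607752 -131.0038516 ]Traceback (most recent call last):
  File "<stdin>", line 7, in <module>
TypeError: 'NoneType' object is not subscriptable
```

Request:
play_rows --moves '[5, -50, 0, -3, 10, -102, 0, -6, 15, -154, 0, -9, 20, -206, 0, -12, 26, -258, 0, -15]'

```text
time: 10.35
tcp_pos: [484.6, -147.5, 150.3]
tcp_rot: [0.721, 0.693, 0.0, 0.0]
wrist_force: [1.5, 0.4, -1.0]
finger_gap: 51.2
```

Request:
play_rows --moves '[5, -50, 0, -3, 10, -100, 0, -6, 15, -145, 0, -9, 18.8, -175, -15, -10.9, 18.8, -184.9, -45, -10.9]'

```text
time: 10.98
tcp_pos: [504.0, -333.3, 105.6]
tcp_rot: [0.784, 0.621, 0.0, 0.001]
wrist_force: [0.3, 0.1, -2.5]
finger_gap: 51.2
```

Request:
play_rows --moves '[0, 0, -25, 0, 0, 0, -45, 0, 0, 0, -55, 0, 0, 0, -55, 0, 0, 0, -55, 0]'

```text
time: 11.6
tcp_pos: [504.1, -331.1, 51.5]
tcp_rot: [0.783, 0.622, 0.0, 0.001]
wrist_force: [0.1, -0.8, -2.5]
finger_gap: 51.4
```

Request:
play_rows --moves '[0, 0, -8, 0, 0, 0, -14, 0, 0, 0, -17, 0, 0, 0, -18, 0, 0, 0, -18, 0]'

```text
time: 12.22
tcp_pos: [503.3, -330.5, 33.4]
tcp_rot: [0.783, 0.622, -0.0, -0.0]
wrist_force: [-5.6, 5.0, 9.9]
finger_gap: 51.2
```

Request:
play_rows --moves '[0, 0, 0, 0, 0, 0, 0, 0, 0, 0, 0, 0, 0, 0, 0, 0, 0, 0, 0, 0]' --gripper 0

```text
time: 12.85
tcp_pos: [503.5, -330.8, 32.3]
tcp_rot: [0.783, 0.622, 0.0, 0.0]
wrist_force: [1.0, 0.2, -0.1]
finger_gap: 85.6
```

Request:
play_rows --moves '[0, 0, 10, 0, 0, 0, 50, 0, 0, 0, 100, 0, 0, 20, 130, 0, 4, 70, 130, 0]'

```text
time: 13.48
tcp_pos: [508.8, -262.6, 166.4]
tcp_rot: [0.784, 0.621, 0.001, 0.003]
wrist_force: [1.3, 0.1, -0.1]
finger_gap: 85.2
```

Request:
play_rows --moves '[6, 52, 0, 0, 12, 104, 0, 0, 18, 156, 0, 0, 24, 208, 0, 0, 30, 260, 0, 0]'

```text
time: 14.1
tcp_pos: [537.7, 0.9, 163.4]
tcp_rot: [0.783, 0.622, 0.0, 0.001]
wrist_force: [-0.0, -0.6, 0.2]
finger_gap: 85.7
```

Request:
play_rows --moves '[8, 50, 0, 0, 16, 100, 0, 0, 25.4, 140, -10, 0, 25.4, 143.4, -30, 0, 25.4, 143.4, -70, 0]'

```text
time: 14.72
tcp_pos: [564.2, 142.9, 93.4]
tcp_rot: [0.783, 0.622, 0.001, 0.001]
wrist_force: [-0.2, 0.1, -0.5]
finger_gap: 85.0
```

Run:
```python
from m import *
s=r.snapshot("side")[:,:,::-1].copy(); cv2.imwrite("pics/side3.png",s)
im=r.snapshot("top")[:,:,::-1].copy(); cv2.imwrite("pics/top3.png",im)
cr=lambda a,u,v:cv2.resize(a[v-50:v+50,u-50:u+50],None,fx=2.6,fy=2.6,interpolation=cv2.INTER_CUBIC)
cv2.imwrite("pics/c3.png",np.hstack([cr(s,420,290),cr(im,451,222),cr(s,275,160)]))
hsv=cv2.cvtColor(im,cv2.COLOR_BGR2HSV); H,S,V=[hsv[...,i].astype(int) for i in range(3)]
for t in (100,110,120):
  m=comp((V>t)&(S<40),(449,221),25)
  print(m is not None and rect(m,62))
print(r.get_obs()["tcp_pos"])
```

```text
(array([ 503.4, -329.3]), array([52.7, 55.8]), 76.9)
(array([ 503.3, -329.5]), array([52.2, 54.8]), 76.9)
(array([ 503.6, -330.1]), array([51.3, 52.8]), 76.8)
[559.93244067 142.10278238  88.05505004]
```

View pics/c3.png

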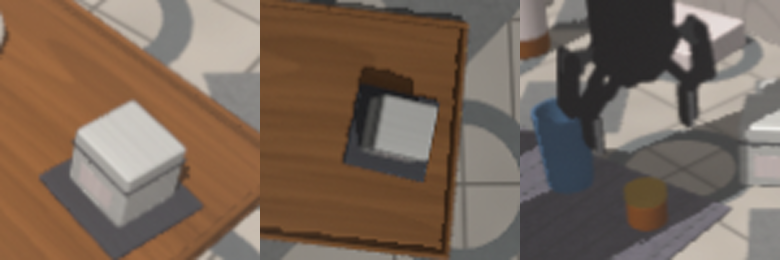

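Request:
play_rows --moves '[0, 0, -30, 0, 0, 0, -55, 0, 0, 0, -68, 0, 0, 0, -74, 0, 0, 0, -74, 0]'

```text
time: 15.45
tcp_pos: [563.3, 142.5, 19.0]
tcp_rot: [0.783, 0.622, 0.0, 0.0]
wrist_force: [0.5, -0.2, 0.1]
finger_gap: 85.4
```

Request:
play_rows --moves '[0, 0, 0, 0, 0, 0, 0, 0, 0, 0, 0, 0, 0, 0, 0, 0, 0, 0, 0, 0]' --gripper 1

```text
time: 16.08
tcp_pos: [563.4, 142.7, 19.2]
tcp_rot: [0.783, 0.622, 0.0, 0.0]
wrist_force: [-2.9, -0.6, 5.8]
finger_gap: 40.1
```

Request:
play_rows --moves '[0, 0, 0, 0, 0, 0, 0, 0, 0, 0, 30, 0, 0, 0, 80, 0, 0, 0, 130, 0]'

```text
time: 16.7
tcp_pos: [562.5, 142.7, 149.5]
tcp_rot: [0.783, 0.622, -0.0, -0.0]
wrist_force: [1.1, -0.1, -1.0]
finger_gap: 40.0
```

Request:
play_rows --moves '[-7, -52, 0, 0, -14, -104, 0, 0, -21, -156, 0, 0, -28, -208, 0, 0, -35, -260, 0, 0]'

```text
time: 17.32
tcp_pos: [527.5, -118.9, 148.4]
tcp_rot: [0.783, 0.622, 0.0, 0.0]
wrist_force: [0.5, -0.6, -0.2]
finger_gap: 40.2
```

Request:
play_rows --moves '[-6, -52, 0, 0, -12, -104, 0, 0, -18, -156, 0, 0, -22, -195, 0, 0, -24.4, -213.2, -20, 0]'

```text
time: 17.95
tcp_pos: [503.8, -333.2, 129.0]
tcp_rot: [0.784, 0.621, 0.0, 0.001]
wrist_force: [-0.1, -0.6, -1.9]
finger_gap: 40.2
```

Request:
play_rows --moves '[0, 0, -12, 0, 0, 0, -24, 0, 0, 0, -32, 0, 0, 0, -32, 0, 0, 0, -32, 0]'

```text
time: 18.58
tcp_pos: [503.9, -330.4, 96.9]
tcp_rot: [0.783, 0.622, 0.0, 0.0]
wrist_force: [0.5, 1.0, -0.0]
finger_gap: 39.9
```

Request:
play_rows --moves '[0, 0, -8, 0, 0, 0, -14, 0, 0, 0, -18, 0, 0, 0, -20, 0, 0, 0, -20, 0]'

```text
time: 19.2
tcp_pos: [503.5, -330.5, 77.2]
tcp_rot: [0.783, 0.622, -0.0, 0.0]
wrist_force: [-3.1, 2.6, 8.5]
finger_gap: 40.2
```

Request:
play_rows --moves '[0, 0, 0, 0, 0, 0, 0, 0, 0, 0, 0, 0, 0, 0, 0, 0, 0, 0, 0, 0]' --gripper 0

```text
time: 19.82
tcp_pos: [503.5, -330.6, 76.3]
tcp_rot: [0.783, 0.622, 0.0, 0.0]
wrist_force: [0.0, -0.4, 0.6]
finger_gap: 85.5
```

Request:
play_rows --moves '[0, 0, 10, 0, 0, 0, 50, 0, 0, 0, 90, 0, 1, 40, 100, 0, 2, 92, 100, 0]'

```text
time: 20.45
tcp_pos: [506.1, -238.8, 178.6]
tcp_rot: [0.784, 0.621, 0.0, 0.002]
wrist_force: [0.9, -0.1, 0.1]
finger_gap: 85.5
```

Request:
play_rows --moves '[1, 54, 0, 0, 2, 108, 0, 0, 3, 162, 0, 0, 4, 216, 0, 0, 5, 270, 0, 0]'

```text
time: 21.08
tcp_pos: [510.6, 33.1, 177.4]
tcp_rot: [0.783, 0.622, 0.001, 0.001]
wrist_force: [0.2, -0.0, -0.1]
finger_gap: 85.0
```

Request:
play_rows --moves '[2, 54, 0, 0, 4, 108, 0, 0, 6, 162, 0, 0, 8, 216, 0, 0, 9.7, 270, 0, 0]'

```text
time: 21.7
tcp_pos: [520.3, 303.4, 177.4]
tcp_rot: [0.783, 0.622, 0.001, 0.0]
wrist_force: [0.5, 0.1, -0.3]
finger_gap: 85.4
```

Request:
play_rows --moves '[0, 45, 0, 0, 0, 60.1, 0, 0, 0, 60.1, -20, 0, 0, 60.1, -50, 0, 0, 60.1, -60, 0]'

```text
time: 22.32
tcp_pos: [519.1, 359.5, 113.3]
tcp_rot: [0.784, 0.621, -0.002, -0.0]
wrist_force: [0.1, 0.3, 0.7]
finger_gap: 85.2
```

Run:
```python
from m import *
s=r.snapshot("side")[:,:,::-1].copy(); cv2.imwrite("pics/side4.png",s)
im=r.snapshot("top")[:,:,::-1].copy(); cv2.imwrite("pics/top4.png",im)
cr=lambda a,u,v:cv2.resize(a[v-50:v+50,u-50:u+50],None,fx=2.6,fy=2.6,interpolation=cv2.INTER_CUBIC)
cv2.imwrite("pics/c4.png",np.hstack([cr(s,420,275),cr(im,451,222),cr(s,210,130)]))
hsv=cv2.cvtColor(im,cv2.COLOR_BGR2HSV); H,S,V=[hsv[...,i].astype(int) for i in range(3)]
t=px("top",[503.6,-330,100])[0].round().astype(int)
m=comp((S>90)&(H>17),tuple(t),18)
if m is not None: print(m.sum(),circ(m,100))
print(r.get_obs()["tcp_pos"])
```

```text
269 (array([ 505.2, -329.1]), array([42.9, 44.1]))
[519.5656181  360.00882016 114.68649228]
```

View pics/c4.png

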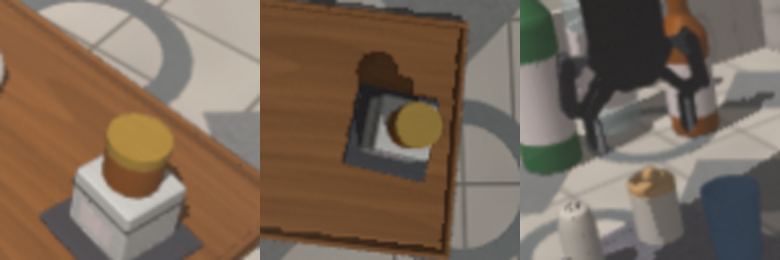

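Request:
play_rows --moves '[0, 0, -30, 0, 0, 0, -55, 0, 0, 0, -74, 0, 0, 0, -82, 0, 0, 0, -82, 0]'

```text
time: 23.05
tcp_pos: [520.3, 361.4, 34.5]
tcp_rot: [0.783, 0.622, -0.0, 0.0]
wrist_force: [0.5, 0.8, 0.5]
finger_gap: 85.4
```

Request:
play_rows --moves '[0, 0, 0, 0, 0, 0, 0, 0, 0, 0, 0, 0, 0, 0, 0, 0, 0, 0, 0, 0]' --gripper 1

```text
time: 23.68
tcp_pos: [520.4, 362.0, 35.4]
tcp_rot: [0.783, 0.622, 0.0, -0.0]
wrist_force: [-4.0, 0.4, 5.1]
finger_gap: 49.2
```

Request:
play_rows --moves '[0, 0, 0, 0, 0, 0, 0, 0, 0, 0, 30, 0, 0, 0, 85, 0, 0, 0, 140, 0]'

```text
time: 24.3
tcp_pos: [519.8, 361.3, 175.5]
tcp_rot: [0.783, 0.622, -0.0, -0.0]
wrist_force: [1.1, 0.8, -2.5]
finger_gap: 49.4
```

Request:
play_rows --moves '[0, -54, 0, 0, -1, -108, 0, 0, -1, -162, 0, 0, -2, -216, 0, 0, -2, -270, 0, 0]'

```text
time: 24.92
tcp_pos: [517.9, 89.9, 174.4]
tcp_rot: [0.783, 0.622, 0.0, 0.0]
wrist_force: [1.0, -0.1, -2.6]
finger_gap: 49.6
```

Request:
play_rows --moves '[0, -54, 0, 0, -1, -108, 0, 0, -1, -162, 0, 0, -2, -216, 0, 0, -2, -270, 0, 0]'

```text
time: 25.55
tcp_pos: [515.9, -180.2, 174.4]
tcp_rot: [0.783, 0.622, 0.0, 0.0]
wrist_force: [0.6, 0.9, -3.7]
finger_gap: 49.0
```

Request:
play_rows --moves '[-0.9, -40, 0, 0, -0.9, -53.2, -10, 0, -0.9, -53.2, -50, 0, -0.9, -53.2, -90, 0, -0.9, -53.2, -112, 0]'

```text
time: 26.18
tcp_pos: [514.1, -229.9, 59.3]
tcp_rot: [0.783, 0.622, -0.0, -0.002]
wrist_force: [-0.2, -0.2, -2.7]
finger_gap: 49.3
```

Request:
play_rows --moves '[0, 0, -8, 0, 0, 0, -15, 0, 0, 0, -21, 0, 0, 0, -25, 0, 0, 0, -26, 0]'

```text
time: 26.8
tcp_pos: [515.7, -231.9, 37.4]
tcp_rot: [0.783, 0.622, 0.0, 0.0]
wrist_force: [-4.4, 4.4, 9.6]
finger_gap: 49.5
```

Request:
play_rows --moves '[0, 0, 0, 0, 0, 0, 0, 0, 0, 0, 0, 0, 0, 0, 0, 0, 0, 0, 0, 0]'

```text
time: 27.42
tcp_pos: [515.7, -231.9, 37.4]
tcp_rot: [0.783, 0.622, 0.0, 0.001]
wrist_force: [-3.4, 2.4, 6.4]
finger_gap: 49.1
```

Request:
play_rows --moves '[0, 0, 0, 0, 0, 0, 0, 0, 0, 0, 0, 0, 0, 0, 0, 0, 0, 0, 0, 0]' --gripper 0

```text
time: 28.05
tcp_pos: [515.3, -231.7, 36.3]
tcp_rot: [0.783, 0.622, 0.0, 0.0]
wrist_force: [0.1, 0.6, -0.2]
finger_gap: 85.2
```

Request:
play_rows --moves '[0, 0, 10, 0, 0, 0, 50, 0, 0, 0, 100, 0, 0, 0, 150, 0, 0, 50, 160, 0]'

```text
time: 28.68
tcp_pos: [516.9, -184.1, 201.2]
tcp_rot: [0.784, 0.62, 0.001, 0.003]
wrist_force: [1.9, 0.9, -0.5]
finger_gap: 85.6
```

Request:
play_rows --moves '[0, 54, 0, 0, 0, 108, 0, 0, 0, 162, 0, 0, 0, 216, 0, 0, 0, 240, 0, 0]'

```text
time: 29.3
tcp_pos: [515.1, 60.9, 197.3]
tcp_rot: [0.783, 0.623, 0.0, 0.0]
wrist_force: [0.9, -0.8, 0.1]
finger_gap: 85.3
```

Run:
```python
from m import *
s=r.snapshot("side")[:,:,::-1].copy(); cv2.imwrite("pics/side5.png",s)
im=r.snapshot("top")[:,:,::-1].copy(); cv2.imwrite("pics/top5.png",im)
hsv=cv2.cvtColor(im,cv2.COLOR_BGR2HSV); H,S,V=[hsv[...,i].astype(int) for i in range(3)]
a=cv2.resize(im[155:280,335:490],None,fx=3,fy=3,interpolation=cv2.INTER_CUBIC)
b=cv2.resize(s[130:375,150:490],None,fx=1,fy=1)
b=cv2.resize(s[130:375,150:490],(0,0),fx=375/245,fy=375/245)
cv2.imwrite("pics/c5.png",np.vstack([np.hstack([a[:, :280]]) ]) if 0 else cv2.resize(np.hstack([a,b[:375]]),None,fx=.8,fy=.8))
print(px("top",[515.4,-231.7,74])); print(hsv[px("top",[515.4,-231.7,74])[0].round().astype(int)[1],px("top",[515.4,-231.7,74])[0].round().astype(int)[0]])
cv2.imwrite("pics/jar5.png",cv2.resize(im[190:245,380:440],None,fx=8,fy=8,interpolation=cv2.INTER_CUBIC))
```

```text
[[417.00630868 216.1611402 ]]
[ 17 105 136]
```

View pics/c5.png

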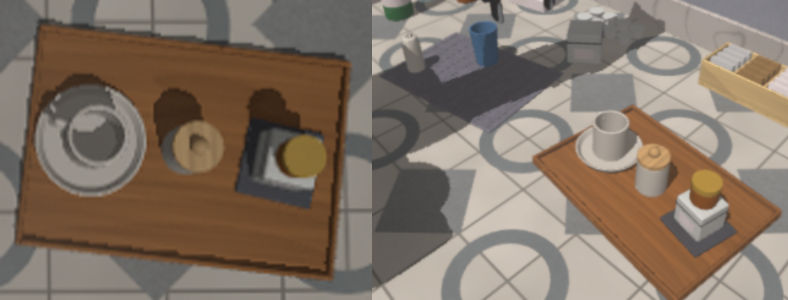

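View pics/jar5.png

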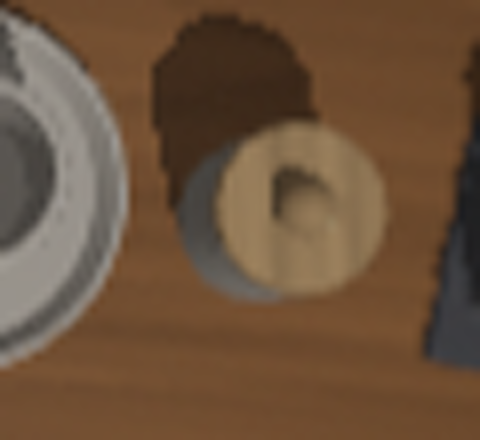

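```bash
python3 -c "
from plant import r
print(r.close_job())"
```

```text
the job is handed in; nothing more can be done
None
```

The tray is laid and handed in at about 29.4 s of the 112 s allowed. I placed the cup, then the tin, the honey pot and the jar, in that order, using the 52 mm tin from the mat rather than the 72 mm one behind it.

The last pictures show everything upright and let go, with the gripper clear of all of it. Measured offsets from where each should stand:
- **Cup:** about 1.5–2 mm from the saucer's centre.
- **Tin:** about 1 mm or less from the slate's centre, and square to it.
- **Honey pot:** about 2 mm from the tin's centre; part of this is probably the pot's side showing in the colour mask.
- **Jar:** about 1.5 mm from the midpoint between saucer and slate.

The shaker and tumbler look untouched and are still standing on the mat; I checked this only by eye. The readings I took after each move stayed below 20 N. One circle-fit check on the saucer found nothing, so I used my first saucer measurement, which agreed with the tray outline to about 2 mm.

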